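# Open the coffee-pod tin in the one-handed opener station

## Robot

A 6-joint arm with a two-finger parallel gripper is mounted at the origin on a cart in front of the work surface, level with it; the furniture and walls round the work are solid. World frame = base frame: x ahead of the robot, y to its left, z up, the work surface at z = 0. Lengths are in m, angles in rad, forces in N, time in s.
With the tool pointing down it reaches from about 0.3 to 0.75 m from the base axis. Payload 8.5 kg.
Tool frame: the origin (TCP) lies midway between the tips of the shut fingers; the grasp point (between the pads) lies 19 mm behind it (r.grip_point_offset is the z of the grasp point in the tool frame, in m); z points along the fingers, y is the line along which they close (so a half turn about z gives the same grasp; the last joint's range is limited). The gripper opens to 88 mm and grips with 3 to 60 N. Pads are 18 mm wide; open, the fingers measure 123 mm over their backs; the gripper's body (75 mm by 187 mm) begins 45 mm behind the grasp point.
Start: joints at [-1.427, 0.381, 1.297, -0, 1.464, -0.215], TCP at [0.193, -0.515, 0.239] pointing down, gripper open.
Joint ranges: [-3.11, 3.11], [-0.89, 2.33], [0.22, 2.48], [-1.42, 4.56], [0.17, 2.85], [-2.88, 2.88]. Speed limits (rad/s): [2.39, 2.39, 3.14, 3.14, 3.14, 3.14].

## Interface

Orientations are given as a unit quaternion [w, x, y, z].
In Python, from station import r gives the robot as it stands.
- The arm moves only by the shell command python3 -m creep 'ROWS' [FORCE]. ROWS is JSON, one flat list of numbers, 7 for each row, row after row: the turn, a rotation vector about the tool's x, y, z in rad, then the shift along the tool's x, y, z in cm, then the closure, from -1 (fully open) to 1 (shut). A call has 1 to 10 rows; each row shifts and turns the commanded pose from where the row before left it, along the tool's axes as they then stand; what a row does not reach is not made up. A row lasts 1/10 s, in which the tool goes at most 50 mm and 8.59 degrees, less where a joint would pass 70% of its speed; a pose out of reach is approached as far as the arm can. A call with a gripper value outside its range is refused whole. The fingers move at their own pace and stop on an object; FORCE is the grip in N (left out, the last holds). Time passes only in rows, so rows that do not move let the fingers close. It gives the time, the measured TCP pose, the force, the opening and the grip force at its end, in the units of the state.
- r.observe(): the state, without advancing time (a new reading comes with each control period).
- r.camera(name): name is "scene" or "top"; returns a dict with "pixels" (384x512x3 uint8, red, green, blue), "camera_matrix" (3x3 intrinsics, pixels), "cam_to_world" (4x4, takes a point from camera to world coordinates). Camera axes: x right, y up, looking along -z (the intrinsics and any distortion apply to the point x, -y, -z); pixel columns grow to the right and rows downward; lengths in m; the calibration is good to about 2 mm. A picture is of the moment at which its call begins. There is no depth.
- r.finish_job(): hands the job in; it is judged then, once.
Trained networks look in the newest picture that a camera, given by its name, has taken for a name from the list of things; names that differ only in an ending like _2 or _b are one class to them, and where a whole thing is asked for, a point or a joint stands for the part that bears it (a point fixed in the world has none). Each returns a list of dicts, best first, with "conf" (0 to 1); they miss things now and then, are a little off and sometimes report something else, mostly with a low value. They report only what shows in the picture. A call takes as long as a camera call.
- r.boxes_of(camera, query): "position" ([row, column] in pixels, amid what is visible of it).
- r.mark_of(camera, query): "position" ([row, column] in pixels: a listed point, or the origin of a listed thing).
The state is a dict: "time_s": time; "joint_positions": joint angles; "dq": joint speeds; "joint_efforts": joint torques, N m; "tool_pos": TCP position; "eef_rot": TCP orientation; "contact_force": force on the tool from outside, world axes, zero at the start; "torque": the same for the moment, N m; "grip_width": finger opening in m; "gripper_force": force on a finger pad.
Only numpy, scipy, OpenCV 4.12 (cv2) and the standard library are available. Lean on these libraries where they do the work, as an engineer would, in place of code of your own. Each camera call takes 0.05 s, during which the arm holds its last target. There are 200 camera calls.

## Task

Push the coffee-pod tin along the worktop, pushing on its wooden foot and leaving the lid alone meanwhile, until the foot is fully home under the lips of the green opener station and against its back stop. Then draw the tight blue lid straight up off the tin, which the station holds down, without lifting or tipping the tin. Stand the lid, open side down, flat on the middle of the round cork mat; leave the tin upright and home in the station, and the egg timer, salt shaker and spice jar where they are.

Things in the scene. Friction and masses are not known exactly. Their poses are not given: they have to be found in the camera images.
- tin: Loose coffee-pod tin, 0.5 to 0.75 kg: wooden foot slab 96 (x) x 124 (y) x 25 mm high, on its middle a white open box 80 x 80 mm, rim 78 mm above the worktop. Origin: centre of the foot's underside, z up. Its +x end enters the station; its rear face (x = -48 mm, 3 mm behind the lid's skirt) faces the robot: push there.
- lid: Blue lid, 90 x 90 mm, 0.14 kg, 54 mm high, 51 mm deep over the tin's box. Origin: centre of the skirt's lower edge, 27 mm above the tin's origin while on; axes as the tin's. Wooden grip bar on top, 14 (x) x 46 mm (y), 54 to 84 mm above the origin. Sprung pads grip the tin: it takes about 10 to 15 N, more than the tin weighs, until 51 mm up, so an unheld tin rises with it.
- station: Green slick plastic bracket fixed to the worktop. Origin: where the tin's origin lies when home; tin slides in along its +x. Stop face at x = 49.5 mm. Rails 36 mm high, inner faces y = +-66 mm from x = -22 mm to the stop (4 mm play each side of the foot); before them a mouth flares to +-85 mm at x = -68. Lips over the foot: underside 28, top 36 mm up, inner edges y = +-51 mm, x = -22 to 47 mm.
- mat: Round cork mat fixed to the worktop in front of the sink, 110 mm across, 8 mm thick. Origin: centre of its underside.
- timer: Egg timer, red and white, 60 mm across, 58 mm high; origin at its foot. Bystander.
- salt: Salt shaker with blue cap, 51 mm across, 130 mm high; origin at its foot. Bystander.
- spice: Glass spice jar with green cap, 46 mm across, 106 mm high; origin at its foot. Bystander.

How it is judged:
On the way, in this order (a step that is already met when the one before it is completed fails the run):
1. the tin's foot is home in the station, with the lid still on (x of tin in the frame of station between -0.01 and 0.01 m and y of tin in the frame of station between -0.01 and 0.01 m and angle between the x axis of tin and the x axis of station, either way round below 0.12 rad and z of lid in the frame of tin below 0.035 m), for 0.2 s.
2. the lid is drawn clear of the tin, which is still home (x of tin in the frame of station between -0.01 and 0.01 m and y of tin in the frame of station between -0.01 and 0.01 m and angle between the x axis of tin and the x axis of station, either way round below 0.12 rad and z of lid in the frame of tin above 0.079 m), for 0.1 s.
At the end, for the whole second after the job is handed in: The tin stands upright and home in the station (origin within 10 mm of the station's in x and y, square within 0.12 rad); the lid stands open side down flat on the cork mat (within 20 mm of its centre, tilt under 0.08 rad, skirt 4 to 14 mm above the worktop); both at rest (x of tin in the frame of station between -0.01 and 0.01 m and y of tin in the frame of station between -0.01 and 0.01 m and angle between the x axis of tin and the x axis of station, either way round below 0.12 rad and angle between tin's own z axis and vertical below 0.06 rad and height (world z) of tin below 0.005 m and horizontal distance between lid and mat below 0.02 m and angle between lid's own z axis and vertical below 0.08 rad and height (world z) of lid between 0.004 and 0.014 m and linear speed of each of lid, tin below 0.02 m/s); the robot touches nothing.
It fails at once if the tin is lifted off the worktop or tipped (height (world z) of tin above 0.012 m or angle between tin's own z axis and vertical above 0.15 rad).
It fails at once if the fingers push or pull on the lid (over 3 N) before the tin is home (contact force between the fingers and lid above 3 N and x of tin in the frame of station below -0.014 m).
It fails at once if the red and white egg timer is shoved over 25 mm or knocked over (distance of timer from where it was at the start of the episode above 0.025 m or angle between timer's own z axis and vertical above 0.4 rad).
It fails at once if the salt shaker is shoved over 25 mm or knocked over (distance of salt from where it was at the start of the episode above 0.025 m or angle between salt's own z axis and vertical above 0.4 rad).
It fails at once if the spice jar is shoved over 25 mm or knocked over (distance of spice from where it was at the start of the episode above 0.025 m or angle between spice's own z axis and vertical above 0.4 rad).
It also fails if it takes over 64 s, if anything falls off the work surface, if the arm or the gripper's body presses on something with over 40 N, if the wrist force passes 120 N, or if a joint passes its speed limit or range.

## Working session

There is one attempt and no reset: what is moved stays moved. The work goes in short steps, Python scripts to look and compute and a shell command to move; the robot and the scene stay as the last step left them, time stands still between calls to the robot, and variables do not carry over. Pictures are saved under pics/ and viewed, at most 10 in all, crops included, and the job is handed in when it is done.

```bash
ls; mkdir -p pics; cat > h.py <<'E'
import numpy as np, cv2
from station import r
def ray(c,p,z):
    K=np.array(c["camera_matrix"]);T=np.array(c["cam_to_world"])
    d=np.linalg.inv(K)@[p[1],p[0],1.]; d=T[:3,:3]@(d*[1,-1,-1]); o=T[:3,3]
    return o+d*(z-o[2])/d[2]
def pix(c,P):
    K=np.array(c["camera_matrix"]);T=np.array(c["cam_to_world"])
    q=(np.asarray(P)-T[:3,3])@T[:3,:3]; q=q*[1,-1,-1]; q=q@K.T
    return q[:,:2]/q[:,2:]
E
python3 - <<'E'
from h import *
for n in("scene","top"):
    c=r.camera(n); print(n,{k:v for k,v in c.items() if k not in("pixels","camera_matrix","cam_to_world")},np.round(c["cam_to_world"],3).tolist())
    cv2.imwrite(f"pics/{n}0.png",cv2.cvtColor(c["pixels"],cv2.COLOR_RGB2BGR))
    for q in["tin","lid","station","mat","timer","salt","spice"]:
        m=r.mark_of(n,q); print(q,[(np.round(d["position"],1).tolist(),round(d["conf"],2),np.round(ray(c,d["position"],.027 if q=="lid" else 0),4)[:2].tolist()) for d in m[:2]])
o=r.observe();print(o["tool_pos"],o["eef_rot"])
E
```

```text
pics
scene {} [[-0.775, 0.451, -0.442, 0.065], [-0.632, -0.553, 0.543, 0.6], [0.0, 0.7, 0.714, 0.862], [0.0, 0.0, 0.0, 1.0]]
tin [([227.8, 257.0], 0.71, [0.5087, 0.0269])]
lid [([227.9, 259.0], 0.68, [0.4902, 0.0416])]
station [([195.6, 227.7], 0.58, [0.6608, -0.0177]), ([289.9, 238.7], 0.33, [0.4177, 0.2152])]
mat [([193.0, 341.5], 0.77, [0.3918, -0.2518])]
timer [([291.4, 239.8], 0.77, [0.4128, 0.2167])]
salt []
spice [([172.9, 200.6], 0.64, [0.8004, -0.0403]), ([231.3, 255.7], 0.6, [0.5035, 0.0394])]
top {} [[-0.028, 0.988, -0.154, 0.433], [-1.0, -0.028, 0.007, -0.045], [0.002, 0.154, 0.988, 1.09], [0.0, 0.0, 0.0, 1.0]]
tin [([223.3, 225.1], 0.71, [0.5083, 0.0339])]
lid [([220.1, 222.3], 0.56, [0.5164, 0.0402])]
station []
mat [([257.3, 316.3], 0.71, [0.3965, -0.2435])]
timer [([133.6, 241.3], 0.68, [0.7964, -0.0233])]
salt [([150.7, 194.9], 0.88, [0.7435, 0.1268])]
spice [([133.3, 242.6], 0.68, [0.7973, -0.0275])]
[ 0.1931392  -0.51496621  0.23875968] [4.75319732e-06 9.83949890e-01 1.78444987e-01 1.05290166e-05]
```

```bash
python3 -m creep 2>&1 | head -5
```

```text
invalid input
```

View pics/scene0.png

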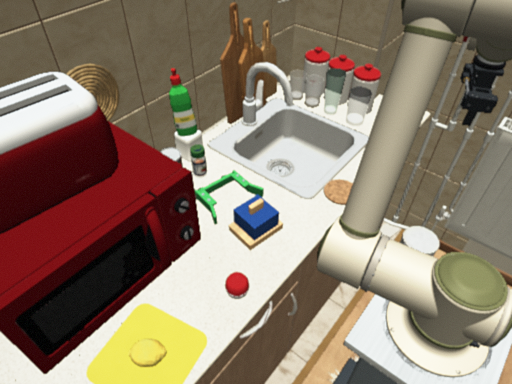

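View pics/top0.png

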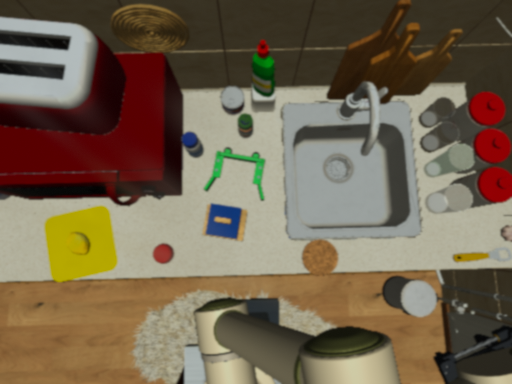

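The scene view shows the tin at about (230,257), the green bracket at (195,228) and the mat at (190,340). In the top view they are at (222,226), (170,237) and (257,320), with the salt at (143,192) and the spice at (125,245). The next step is to fit precise poses.

```bash
cat >> h.py <<'E'
def mask(c,lo,hi,box):
    h=cv2.cvtColor(c["pixels"],cv2.COLOR_RGB2HSV); m=cv2.inRange(h,lo,hi)
    k=np.zeros_like(m); a,b,d,e=box; k[a:b,d:e]=m[a:b,d:e]; return k
BL=((105,120,40),(130,255,255)); GR=((50,110,60),(85,255,255))
def w(pose,P):
    x,y,a=pose; R=np.array([[np.cos(a),-np.sin(a)],[np.sin(a),np.cos(a)]])
    P=np.asarray(P,float); return np.c_[P[:,:2]@R.T+[x,y],P[:,2]]
def boxp(x0,x1,y0,y1,z0,z1): return np.array([[x,y,z] for x in(x0,x1) for y in(y0,y1) for z in(z0,z1)])
def render(c,pose,parts,S=4):
    im=np.zeros((384*S,512*S),np.uint8)
    for P in parts:
        q=((pix(c,w(pose,P))+.5)*S-.5)
        cv2.fillConvexPoly(im,cv2.convexHull(np.round(q).astype(np.int32)),255)
    return cv2.resize(im,(512,384),interpolation=cv2.INTER_AREA).astype(float)/255
LID=[boxp(-.045,.045,-.045,.045,.027,.081),boxp(-.007,.007,-.023,.023,.081,.111)]
def flare(s):
    return np.array([[x,s*y,z] for x,y in((-.022,.066),(-.022,.076),(-.068,.085),(-.068,.095)) for z in(0,.036)])
STA=[p for s in(1,-1) for p in(boxp(-.022,.0495,*sorted((s*.066,s*.076)),0,.036),boxp(-.022,.047,*sorted((s*.051,s*.076)),.028,.036),flare(s))]+[boxp(.0495,.0595,-.076,.076,0,.036)]
E
python3 - <<'E'
from h import *
from scipy.optimize import minimize
C={n:r.camera(n) for n in("top","scene")}
R={"top":((185,250,190,265),(135,210,195,275)),"scene":((185,250,220,290),(160,225,185,275))}
out={}
for nm,i,col,parts,p0 in(("lid",0,BL,LID,(.51,.034,-.1)),("sta",1,GR,STA,(.66,0,-.1))):
  M={n:mask(C[n],*col,R[n][i]) for n in C}
  if nm=="lid":
    M={n:cv2.fillPoly(np.zeros_like(m),[cv2.convexHull(cv2.findNonZero(m))],255) for n,m in M.items()}
    parts=parts[:1]
  for cs in(("top",),("scene",),("top","scene")):
    f=lambda p:sum(np.abs(render(C[n],p,parts)-M[n]/255.).sum()/M[n].astype(bool).sum() for n in cs)
    best=min((minimize(f,(p0[0],p0[1],a),method="Nelder-Mead",options=dict(initial_simplex=[(p0[0],p0[1],a),(p0[0]+.02,p0[1],a),(p0[0],p0[1]+.02,a),(p0[0],p0[1],a+.15)])) for a in(-.35,-.1,.15)),key=lambda b:b.fun)
    print(nm,cs,best.x.round(4),round(best.fun,3))
  out[nm]=best.x
  c=C["top"]
g=[]
for n,(a,b) in(("top",(135,190)),("scene",(160,185))):
  im=cv2.cvtColor(C[n]["pixels"],cv2.COLOR_RGB2BGR)[a:a+105,b:b+95]; im=cv2.resize(im,None,fx=4,fy=4,interpolation=cv2.INTER_CUBIC)
  for nm,parts in(("lid",LID[:1]),("sta",STA)):
    for P in parts:
      q=((pix(C[n],w(out[nm],P))-[b,a]+.5)*4).round().astype(np.int32); cv2.polylines(im,[cv2.convexHull(q)],True,(0,0,255),1)
  g.append(im)
cv2.imwrite("pics/fit.png",np.hstack(g))
c=C["top"]; m=r.mark_of("top","mat")
h=cv2.cvtColor(c["pixels"],cv2.COLOR_RGB2HSV)[235:280,295:345]; 
mm=mask(c,(5,60,60),(20,255,255),(232,282,292,350)); k=max(cv2.findContours(mm,0,1)[0],key=cv2.contourArea); e=cv2.fitEllipse(k); print(e, ray(c,(e[0][1],e[0][0]),.008))
E
```

```text
lid ('top',) [ 0.512   0.0335 -0.1741] 0.129
lid ('scene',) [ 0.5103  0.0301 -0.1922] 0.105
lid ('top', 'scene') [ 0.5107  0.0327 -0.1907] 0.239
sta ('top',) [ 0.6631 -0.0077 -0.1928] 0.386
sta ('scene',) [ 0.6596 -0.0097 -0.2261] 0.569
sta ('top', 'scene') [ 0.662  -0.0102 -0.206 ] 0.984
((320.12078857421875, 263.9885559082031), (45.299842834472656, 55.060218811035156), 94.07203674316406) [ 0.37652939 -0.25248306  0.008     ]
```

View pics/fit.png

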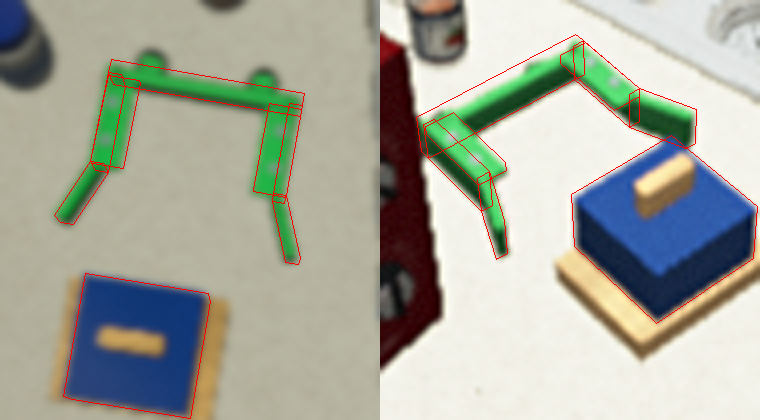

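The overlay shows both fits lying on the lid and on the bracket: station about (0.661,-0.009), yaw -0.2; tin (0.511,0.033), yaw -0.18. I'll turn the tool to the push heading and go over, with a tilt planned so the gripper body stays clear of the lid.

```bash
python3 -m creep '[0,0,0.14,0,0,0,-1, 0,0,0.14,0,0,0,-1, 0,0,0.14,0,0,0,-1, 0,0,0.14,0,0,0,-1, 0,0,0,0.6,-4,0,-1, 0,0,0,0.6,-4,0,-1, 0,0,0,0.6,-4,0,-1, 0,0,0,0.6,-4,0,-1, 0,0,0,0.6,-4,0,-1, 0,0,0,0.6,-4,0,-1]'
python3 -m creep '[0,0,0,0.6,-4,0,-1, 0,0,0,0.6,-4,0,-1, 0,0,0,0.6,-4,0,-1, 0,0,0,0.6,-4,0,-1, 0,0,0,0.6,-4,0,-1, 0,0,0,0.6,-4,0,-1, 0,0,0,0.6,-4,0,-1, 0,0,0,0.6,-4,0,-1, 0,0,0,0.6,-4,0,-1, 0,0,0,0,0,0,-1]'
cat >> h.py <<'E'
from scipy.spatial.transform import Rotation as Ro
def pose():
    o=r.observe(); q=o["eef_rot"]; return np.array(o["tool_pos"]),Ro.from_quat([q[1],q[2],q[3],q[0]])
def des(yaw,tilt=0):
    x=np.array([np.cos(yaw),np.sin(yaw),0]); z=np.array([0,0,-1.]); y=np.cross(z,x)
    return Ro.from_matrix(np.c_[x,y,z])*Ro.from_rotvec([0,tilt,0])
def go(p,R):
    t,R0=pose(); print("at",t.round(4),"turn",(R0.inv()*R).as_rotvec().round(3),"shift cm after turn",(R.inv().apply(np.array(p)-t)*100).round(2),"before turn",(R0.inv().apply(np.array(p)-t)*100).round(2))
E
python3 - <<'E'
from h import *
go([.405,.053,.15],des(-.2,.52)); go([.405,.053,.15],des(-.2,0))
c=r.camera("top")
im=c["pixels"].astype(float); sub=cv2.cvtColor(c["pixels"],cv2.COLOR_RGB2HSV)
print(sub[257,305:336,1].tolist(), sub[235:285:2,320].tolist())
E
```

```text
time_s: 1.95
tool_pos: [0.2766, -0.2855, 0.2389]
eef_rot: [0.0, 0.995, -0.101, 0.0]
contact_force: [0.7, 0.2, -0.1]
grip_width: 0.0883
gripper_force: 0.0
time_s: 2.95
tool_pos: [0.4018, 0.0584, 0.2388]
eef_rot: [-0.0, 0.995, -0.098, 0.0]
contact_force: [0.8, -0.2, -0.6]
grip_width: 0.0883
gripper_force: 0.0
at [0.4018 0.0584 0.2388] turn [-0.002  0.52   0.004] shift cm after turn [-4.04  0.46  7.91] before turn [0.42 0.47 8.88]
at [0.4018 0.0584 0.2388] turn [-0.001 -0.     0.004] shift cm after turn [0.42 0.46 8.88] before turn [0.42 0.47 8.88]
[161, 159, 161, 158, 158, 159, 160, 160, 161, 158, 160, 158, 158, 160, 159, 158, 160, 159, 158, 160, 158, 158, 159, 159, 161, 160, 159, 160, 158, 160, 157] [[75, 10, 159], [45, 13, 152], [18, 84, 139], [16, 157, 130], [15, 159, 135], [16, 160, 143], [16, 159, 157], [16, 160, 153], [15, 159, 146], [16, 161, 135], [16, 158, 137], [15, 158, 150], [15, 159, 146], [16, 158, 137], [16, 159, 143], [16, 159, 154], [16, 160, 142], [16, 159, 143], [16, 158, 140], [16, 161, 136], [16, 158, 144], [16, 146, 154], [17, 144, 154], [16, 143, 153], [17, 145, 151]]
```

```bash
python3 -m creep '[0,0.13,0,0,0,0,-1, 0,0.13,0,0,0,0,-1, 0,0.13,0,0,0,0,-1, 0,0.13,0,0,0,0,-1, 0,0,0,-2.25,0,3.9,-1, 0,0,0,-2.25,0,3.9,-1, 0,0,0,-2.25,0,3.9,-1, 0,0,0,-2.25,0,3.9,-1, 0,0,0,0,0,0,-1, 0,0,0,0,0,0,-1]'
python3 - <<'E'
from h import *
from scipy.optimize import minimize
go([.406,.057,.011],des(-.2,.52))
th=np.linspace(0,6.28,60)
D=[np.array([[.055*np.cos(t),.055*np.sin(t),z] for t in th for z in(0,.008)])]
C={n:r.camera(n) for n in("top","scene")}
for n,b,p0 in(("top",(228,264,292,350),(.395,-.25)),("scene",(165,215,315,375),(.395,-.25))):
  m=mask(C[n],(8,70,60),(22,255,255),b)/255.; a=b
  f=lambda p:np.abs((render(C[n],(p[0],p[1],0),D)-m)[a[0]:a[1],a[2]:a[3]]).sum()
  s=minimize(f,p0,method="Nelder-Mead",options=dict(initial_simplex=[p0,(p0[0]+.02,p0[1]),(p0[0],p0[1]+.02)])); print(n,s.x.round(4),s.fun,m.sum())
E
```

```text
time_s: 4.0
tool_pos: [0.4088, 0.0614, 0.0847]
eef_rot: [0.031, 0.965, -0.099, 0.243]
contact_force: [0.1, -0.8, 0.4]
grip_width: 0.0881
gripper_force: 0.0
at [0.4088 0.0614 0.0847] turn [ 0.013  0.026 -0.   ] shift cm after turn [-3.82  0.48  6.3 ] before turn [-3.65  0.4   6.41]
top [ 0.3963 -0.2528] 18.666666666666664 749.0
scene [ 0.5575 -0.42  ] 0.0 0.0
```

```bash
python3 -m creep '[0.006,0.013,0,-1.9,0.2,3.2,-1, 0.006,0.013,0,-1.9,0.2,3.2,-1, 0,0,0,0,0,0,-1, 0,0,0,0,0,0,-1]'
python3 - <<'E'
from h import *
go([.406,.057,.011],des(-.2,.52))
go([.446,.0465,.011],des(-.2,.52))
c=r.camera("scene"); cv2.imwrite("pics/pre.png",cv2.resize(cv2.cvtColor(c["pixels"],cv2.COLOR_RGB2BGR)[130:290,160:380],None,fx=3,fy=3,interpolation=cv2.INTER_CUBIC))
E
```

```text
time_s: 4.5
tool_pos: [0.4182, 0.0752, 0.0608]
eef_rot: [0.042, 0.967, -0.102, 0.232]
contact_force: [0.7, 0.9, -0.0]
grip_width: 0.0882
gripper_force: 0.0
at [0.4182 0.0752 0.0608] turn [0.039 0.046 0.   ] shift cm after turn [-3.2   2.03  3.91] before turn [-3.01  1.87  4.13]
at [0.4182 0.0752 0.0608] turn [0.039 0.046 0.   ] shift cm after turn [0.39 2.26 5.96] before turn [0.66 2.03 6.02]
```

View pics/pre.png

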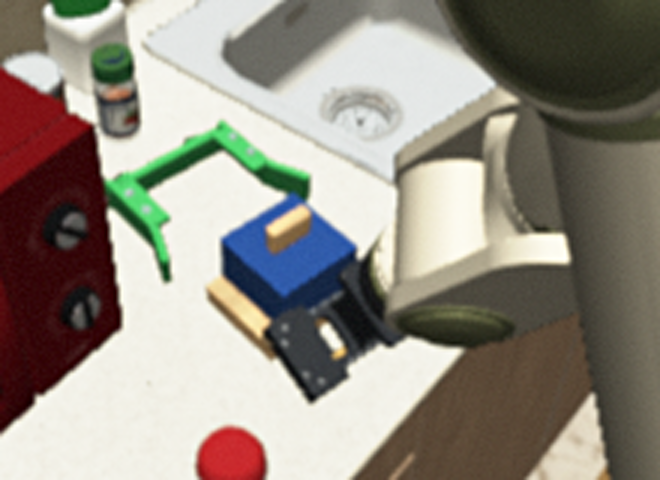

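The picture shows the gripper, at crop (310,350), close behind the tin but stuck short of its target at the reach limit, and nothing has been touched. I'll check which joint limits it.

```bash
python3 - <<'E'
from h import *
print(np.round(r.observe()["joint_positions"],3))
for p in([.43,.053,.05],[.435,.05,.016]): go(p,des(-.2,.40))
E
```

```text
[-0.033  0.368  2.178 -0.715  0.175  2.429]
at [0.4182 0.0751 0.0609] turn [ 0.039 -0.074 -0.003] shift cm after turn [1.05 1.93 1.62] before turn [0.93 1.86 1.77]
at [0.4182 0.0751 0.0609] turn [ 0.039 -0.074 -0.003] shift cm after turn [0.23 2.13 4.97] before turn [-0.14  1.93  5.05]
```

Joint 5 is at its lower limit, so I'll use a smaller tilt (0.3). With the tip at 16 mm, the gripper body then passes above the lid's top.

```bash
python3 -m creep '[0,-0.09,0,0,0.5,-1,-1, 0.02,-0.09,0,0,0.5,0,-1, 0.02,0,0,0,0.5,0,-1, 0,0,0,0,0,0,-1]'
python3 - <<'E'
from h import *
print(np.round(r.observe()["joint_positions"],3))
for p in([.43,.053,.04],[.435,.05,.016]): go(p,des(-.2,.30))
E
```

```text
time_s: 4.95
tool_pos: [0.414, 0.0586, 0.0656]
eef_rot: [0.032, 0.977, -0.106, 0.184]
contact_force: [0.0, -0.2, -0.0]
grip_width: 0.0882
gripper_force: 0.0
[-0.104  0.337  2.133 -0.217  0.307  1.878]
at [0.414  0.0586 0.0656] turn [ 0.03  -0.075 -0.012] shift cm after turn [0.85 0.23 2.95] before turn [0.63 0.13 3.01]
at [0.414  0.0586 0.0656] turn [ 0.03  -0.075 -0.012] shift cm after turn [0.66 0.42 5.4 ] before turn [0.26 0.26 5.45]
```

```bash
python3 -m creep '[0.03,-0.075,-0.012,0.3,0.1,1.5,-1, 0,0,0,0.3,0.1,1.5,-1, 0,0,0,0,0.1,1.2,-1, 0,0,0,0,0.1,1.2,-1, 0,0,0,0,0,0,-1]'
python3 - <<'E'
from h import *
o=r.observe();print(np.round(o["joint_positions"],3),o["contact_force"])
go([.435,.05,.016],des(-.2,.30)); go([.455,.044,.016],des(-.2,.30)); go([.605,.0025,.016],des(-.2,.30))
E
```

```text
time_s: 5.45
tool_pos: [0.4348, 0.0504, 0.0149]
eef_rot: [0.015, 0.984, -0.098, 0.147]
contact_force: [1.0, -0.1, 0.6]
grip_width: 0.0879
gripper_force: 0.0
[-0.147  0.483  2.096 -0.061  0.267  1.679] [ 0.96472369 -0.13298128  0.55174533]
at [0.4348 0.0504 0.0149] turn [0.    0.003 0.001] shift cm after turn [ 0.06  0.03 -0.1 ] before turn [ 0.06  0.03 -0.1 ]
at [0.4348 0.0504 0.0149] turn [0.    0.003 0.001] shift cm after turn [2.05 0.22 0.52] before turn [2.05 0.22 0.51]
at [0.4348 0.0504 0.0149] turn [0.    0.003 0.001] shift cm after turn [16.88  1.31  5.1 ] before turn [16.89  1.32  5.05]
```

```bash
python3 -m creep '[0,0,0,0.9,0.07,0.27,-1, 0,0,0,0.9,0.07,0.27,-1, 0,0,0,0.9,0.07,0.27,-1, 0,0,0,0.9,0.07,0.27,-1, 0,0,0,0.9,0.07,0.27,-1, 0,0,0,0.9,0.07,0.27,-1, 0,0,0,0.9,0.07,0.27,-1, 0,0,0,0.9,0.07,0.27,-1, 0,0,0,0,0,0,-1]'
cat >> h.py <<'E'
from scipy.optimize import minimize
def fitlid(p0,names=("top","scene"),dz=0,win=45):
    C={n:r.camera(n) for n in names}; part=LID[0]+[0,0,dz]; out=[]
    for n in names:
        u,v=pix(C[n],[[p0[0],p0[1],.054+dz]])[0].astype(int)
        m=mask(C[n],*BL,(max(v-win,0),v+win,u-win,u+win)); m=cv2.fillPoly(m*0,[cv2.convexHull(cv2.findNonZero(m))],255)/255.
        f=lambda p:np.abs(render(C[n],p,[part])-m).sum()/m.sum()
        b=min((minimize(f,q,method="Nelder-Mead",options=dict(initial_simplex=[q,q+[.015,0,0],q+[0,.015,0],q+[0,0,.1]])) for q in(np.array(p0)+[0,0,d] for d in(-.1,.1))),key=lambda b:b.fun)
        print(n,b.x.round(4),round(b.fun,3)); out.append(b.x)
    return out,C
def insta(p,s=(.661,-.009,-.2)):
    d=np.array(p[:2])-s[:2]; c,k=np.cos(s[2]),np.sin(s[2]); return np.round([c*d[0]+k*d[1],-k*d[0]+c*d[1],p[2]-s[2]],4)
E
python3 - <<'E'
from h import *
for p in fitlid((.54,.02,-.19))[0]: print(insta(p))
t,R=pose(); print(t, r.observe()["contact_force"], insta((*t[:2],-.2)))
E
```

```text
time_s: 6.35
tool_pos: [0.5096, 0.0295, 0.0163]
eef_rot: [0.015, 0.984, -0.098, 0.149]
contact_force: [-0.7, 0.1, 0.0]
grip_width: 0.088
gripper_force: 0.0
top [ 0.5669  0.0168 -0.2081] 0.112
scene [ 0.5877  0.0245 -0.7878] 0.522
[-0.0973  0.0066 -0.0081]
[-0.0785  0.0183 -0.5878]
[0.50817644 0.02990969 0.01605598] [-0.17278914  0.10012864  0.4833637 ] [-0.1575  0.0078  0.    ]
```

```bash
python3 -m creep '[0,0,0,0.9,0.07,0.27,-1, 0,0,0,0.9,0.07,0.27,-1, 0,0,0,0.9,0.07,0.27,-1, 0,0,0,0.9,0.07,0.27,-1, 0,0,0,0.9,0.07,0.27,-1, 0,0,0,0.9,0.07,0.27,-1, 0,0,0,0.9,0.05,0.28,-1, 0,0,0,0.6,0.02,0.2,-1, 0,0,0,0,0,0,-1]'
python3 - <<'E'
from h import *
p=fitlid((.633,.0,-.19),("top",))[0][0]; print(insta(p))
t,R=pose(); print(t, r.observe()["contact_force"], insta((*t[:2],-.2)))
E
```

```text
time_s: 7.35
tool_pos: [0.5788, 0.0106, 0.0165]
eef_rot: [0.015, 0.984, -0.098, 0.149]
contact_force: [0.0, 0.2, 0.3]
grip_width: 0.0882
gripper_force: 0.0
top [ 0.6529  0.013  -0.569 ] 0.48
[-0.0124  0.02   -0.369 ]
[0.57825031 0.01078718 0.01650995] [ 1.1102842  -0.56958575  0.024402  ] [-0.085  0.003  0.   ]
```

```bash
python3 -m creep '[0,0,0,0.5,0.03,0.15,-1, 0,0,0,0.5,0.03,0.15,-1, 0,0,0,0.5,0.02,0.15,-1, 0,0,0,0.3,0,0.1,-1, 0,0,0,0.2,0,0.06,-1, 0,0,0,0.2,0,0.06,-1, 0,0,0,0,0,0,-1]'
python3 - <<'E'
from h import *
C={n:r.camera(n) for n in("top","scene")}
c=C["top"]
g=[cv2.resize(cv2.cvtColor(C[n]["pixels"],cv2.COLOR_RGB2BGR)[a:a+100,b:b+100],None,fx=4,fy=4,interpolation=cv2.INTER_CUBIC) for n,a,b in(("top",125,180),("scene",140,180))]
cv2.imwrite("pics/push.png",np.hstack(g))
t,R=pose(); print(t, r.observe()["contact_force"], insta((*t[:2],-.2)))
E
```

```text
time_s: 8.1
tool_pos: [0.6001, 0.0056, 0.0164]
eef_rot: [0.015, 0.984, -0.098, 0.148]
contact_force: [-1.3, 0.7, -0.2]
grip_width: 0.0882
gripper_force: 0.6
[0.60003694 0.00560449 0.01639286] [-1.42405163 -0.66045881 -1.275747  ] [-0.0626  0.0022  0.    ]
```

View pics/push.png

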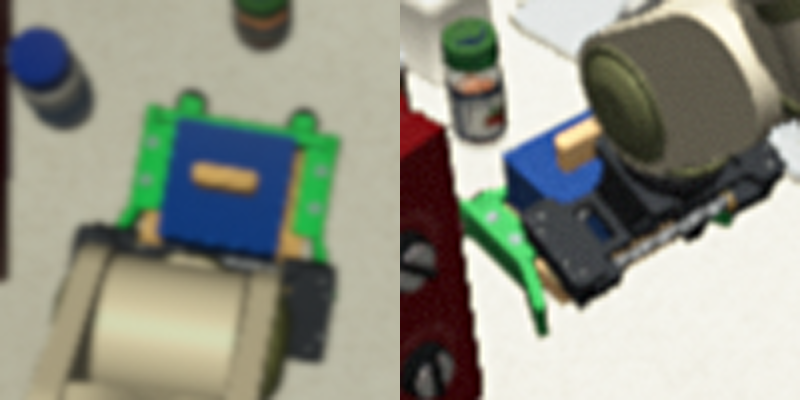

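The view shows the foot under both lips, with the lid at crop (235,185) just short of the stop. I'll keep pushing gently until the force rises.

```bash
for i in 1; do python3 -m creep '[0,0,0,0.2,0,0.06,-1, 0,0,0,0.2,0,0.06,-1, 0,0,0,0,0,0,-1]'; done; python3 -m creep '[0,0,0,0.2,0,0.06,-1, 0,0,0,0,0,0,-1]'
```

```text
time_s: 8.5
tool_pos: [0.6041, 0.0048, 0.0163]
eef_rot: [0.015, 0.984, -0.098, 0.148]
contact_force: [-1.7, 0.3, -0.4]
grip_width: 0.088
gripper_force: 0.9
time_s: 8.7
tool_pos: [0.6047, 0.0047, 0.0159]
eef_rot: [0.015, 0.984, -0.098, 0.146]
contact_force: [-8.1, 1.3, 2.0]
grip_width: 0.0881
gripper_force: 4.1
```

```bash
python3 -m creep '[0,0,0,0.2,0,0.06,-1, 0,0,0,0,0,0,-1, 0,0,0,0,0,0,-1]'
```

```text
time_s: 9.0
tool_pos: [0.605, 0.0048, 0.0154]
eef_rot: [0.015, 0.985, -0.098, 0.144]
contact_force: [-15.1, 2.3, 6.4]
grip_width: 0.0878
gripper_force: 7.5
```

The force rise shows the tin is on the stop. I'll back off, rise and untilt.

```bash
python3 -m creep '[0,0,0,-1.9,0,-0.6,-1, 0,0,0,-2.9,0,-0.9,-1, 0,0,0,-2.9,0,-0.9,-1, 0,0,0,-1,0,-4,-1, 0,-0.1,0,0,0,-4,-1, 0,-0.1,0,0,0,-4,-1, 0,-0.1,0,0,0,-4,-1, 0,0,0,-4,0,-4,-1, 0,0,0,-4,0,0,-1, 0,0,0,0,0,0,-1]'
python3 - <<'E'
from h import *
for p in fitlid((.661,-.009,-.2),win=32)[0]: print(insta(p))
go([.661,-.009,.2],des(-.2))
E
```

```text
time_s: 10.0
tool_pos: [0.409, 0.0446, 0.1924]
eef_rot: [0.002, 0.995, -0.099, 0.013]
contact_force: [-0.6, 0.6, -0.6]
grip_width: 0.0882
gripper_force: 0.0
top [ 0.6612 -0.0073 -0.1743] 0.143
scene [ 0.6601 -0.0101 -0.3066] 0.118
[-0.0001  0.0017  0.0257]
[-0.0006 -0.0013 -0.1066]
at [0.4124 0.0436 0.1922] turn [ 0.001 -0.027  0.001] shift cm after turn [25.41  0.22 -0.78] before turn [25.43  0.24 -0.09]
```

The tin is home to within about 2 mm. Next is moving above the lid and descending onto the grip bar.

```bash
python3 -m creep '[0,-0.027,0,4,0,0,-1, 0,0,0,4,0.1,0,-1, 0,0,0,4,0.1,0,-1, 0,0,0,4,0,0,-1, 0,0,0,4,0,0,-1, 0,0,0,4,0,0,-1, 0,0,0,1.3,0,0,-1, 0,0,0,0,0,0,-1]'
python3 - <<'E'
from h import *
go([.6605,-.0085,.12],des(-.2)); go([.6605,-.0085,.087],des(-.2))
E
```

```text
time_s: 10.9
tool_pos: [0.6616, -0.0093, 0.1901]
eef_rot: [0.0, 0.995, -0.1, -0.002]
contact_force: [-0.8, 0.3, 0.2]
grip_width: 0.0879
gripper_force: 0.0
at [ 0.6616 -0.0093  0.1901] turn [ 0.001  0.003 -0.   ] shift cm after turn [-0.12 -0.05  7.01] before turn [-0.1  -0.06  7.01]
at [ 0.6616 -0.0093  0.1901] turn [ 0.001  0.003 -0.   ] shift cm after turn [-0.12 -0.05 10.31] before turn [-0.09 -0.06 10.31]
```

```bash
python3 -m creep '[0,0.003,0,-0.1,-0.05,2.5,-1, 0,0,0,0,0,2.5,-1, 0,0,0,0,0,2.5,-1, 0,0,0,0,0,1.4,-1, 0,0,0,0,0,1.3,-1, 0,0,0,0,0,0,-1]'; python3 -m creep '[0,0,0,0,0,0,1, 0,0,0,0,0,0,1, 0,0,0,0,0,0,1, 0,0,0,0,0,0,1, 0,0,0,0,0,0,1, 0,0,0,0,0,0,1, 0,0,0,0,0,0,1, 0,0,0,0,0,0,1]' 50
```

```text
time_s: 11.5
tool_pos: [0.6578, -0.0076, 0.0884]
eef_rot: [0.0, 0.995, -0.1, -0.001]
contact_force: [-0.1, -0.1, 0.6]
grip_width: 0.0883
gripper_force: 0.0
time_s: 12.3
tool_pos: [0.6587, -0.0077, 0.0903]
eef_rot: [0.0, 0.995, -0.099, 0.0]
contact_force: [0.1, 0.0, 1.9]
grip_width: 0.0455
gripper_force: 50.0
```

The grip width is 45.5 mm, so the bar is held. I'll lift it straight up.

```bash
python3 -m creep '[0,0,0,0,0,-0.4,1, 0,0,0,0,0,-0.4,1, 0,0,0,0,0,-0.4,1, 0,0,0,0,0,-0.4,1]'; python3 -m creep '[0,0,0,0,0,-0.5,1, 0,0,0,0,0,-0.5,1, 0,0,0,0,0,-0.5,1, 0,0,0,0,0,-0.5,1, 0,0,0,0,0,-0.5,1, 0,0,0,0,0,-0.5,1, 0,0,0,0,0,-0.5,1, 0,0,0,0,0,-0.5,1]';
python3 - <<'E'
from h import *
t,R=pose();print(t); print(fitlid((t[0],t[1],-.2),dz=t[2]-.09,win=35)[0])
E
```

```text
time_s: 12.7
tool_pos: [0.6579, -0.0076, 0.1052]
eef_rot: [0.0, 0.995, -0.099, -0.001]
contact_force: [-0.0, 0.1, -12.6]
grip_width: 0.0455
gripper_force: 50.0
time_s: 13.5
tool_pos: [0.6597, -0.0079, 0.1484]
eef_rot: [0.001, 0.995, -0.099, 0.002]
contact_force: [0.9, -0.2, -1.2]
grip_width: 0.0457
gripper_force: 50.0
[ 0.65969247 -0.0079179   0.14842943]
top [ 0.654  -0.007   0.0018] 19.019
scene [ 0.6634 -0.0112 -0.2636] 0.11
[array([ 0.65403661, -0.00696882,  0.00180041]), array([ 0.66335784, -0.01124038, -0.26364294])]
```

The pull peaked at 12.6 N and dropped to the lid's own weight after 58 mm, so the lid is free. I'll raise it a bit more and carry it to the mat.

```bash
python3 -m creep '[0,0,0,0,0,-2,1, 0,0,0,0,0,-2,1, 0,0,0,-2.1,2.9,0,1, 0,0,0,-2.1,2.9,0,1, 0,0,0,-2.1,2.9,0,1, 0,0,0,-2.1,2.9,0,1, 0,0,0,-2.1,2.9,0,1, 0,0,0,-2.1,2.9,0,1, 0,0,0,-2.1,2.9,0,1, 0,0,0,-2.1,2.9,0,1]';python3 -m creep '[0,0,0,-2.1,2.9,0,1, 0,0,0,-2.1,2.9,0,1, 0,0,0,0,0,0,1, 0,0,0,0,0,0,1]'
python3 - <<'E'
from h import *
go([.396,-.2528,.085],des(-.2)); t,_=pose()
C=r.camera("top"); 
for n in("top","scene"):
  c=r.camera(n); print(n,[(m["conf"],ray(c,m["position"],t[2]-.062)) for m in r.mark_of(n,"lid")[:1]],[(m["conf"],ray(c,m["position"],0)) for m in r.mark_of(n,"tin")[:1]])
c=C; cv2.imwrite("pics/carry.png",cv2.cvtColor(c["pixels"],cv2.COLOR_RGB2BGR)[100:340,150:450])
E
```

```text
time_s: 14.6
tool_pos: [0.4474, -0.203, 0.1874]
eef_rot: [0.001, 0.995, -0.099, 0.002]
contact_force: [0.9, -0.8, -1.7]
grip_width: 0.0453
gripper_force: 50.0
time_s: 15.0
tool_pos: [0.3955, -0.251, 0.1872]
eef_rot: [0.001, 0.995, -0.1, 0.001]
contact_force: [0.8, -0.1, -1.6]
grip_width: 0.0455
gripper_force: 50.0
at [ 0.3955 -0.251   0.1872] turn [ 0.002 -0.003 -0.001] shift cm after turn [ 0.08  0.17 10.22] before turn [ 0.06  0.15 10.22]
top [(0.66, array([ 0.39722275, -0.25035504,  0.12517917]))] [(0.96, array([ 0.65550759, -0.00315609,  0.        ]))]
scene [(0.65, array([ 0.38257661, -0.24246829,  0.12517917]))] [(0.97, array([ 0.65969817, -0.00565617,  0.        ]))]
```

View pics/carry.png

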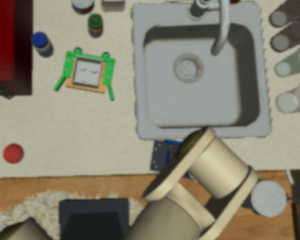

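The tin stays open and home at crop (88,72), and the lid is held over the mat. I'll lower it.

```bash
python3 -m creep '[0,0,0,0.1,0.15,2.5,1, 0,0,0,0,0,2.5,1, 0,0,0,0,0,2.5,1, 0,0,0,0,0,2,1, 0,0,0,0,0,1,1, 0,0,0,0,0,0,1]'; python3 -m creep '[0,0,0,0,0,0.3,1, 0,0,0,0,0,0.2,1, 0,0,0,0,0,0,1]'
```

```text
time_s: 15.95
tool_pos: [0.3959, -0.2517, 0.0804]
eef_rot: [-0.0, 0.995, -0.099, -0.001]
contact_force: [-0.8, -0.5, -0.7]
grip_width: 0.0459
gripper_force: 50.0
time_s: 16.25
tool_pos: [0.3962, -0.2523, 0.0766]
eef_rot: [0.001, 0.995, -0.099, 0.001]
contact_force: [0.4, 0.4, -1.0]
grip_width: 0.0452
gripper_force: 50.0
```

```bash
python3 -m creep '[0,0,0,0,0,0.2,1, 0,0,0,0,0,0.15,1, 0,0,0,0,0,0,1]'; python3 -m creep '[0,0,0,0,0,0.1,1, 0,0,0,0,0,0,1]';python3 -m creep '[0,0,0,0,0,0.1,1, 0,0,0,0,0,0,1]'
```

```text
time_s: 16.55
tool_pos: [0.396, -0.2521, 0.0726]
eef_rot: [0.0, 0.995, -0.1, 0.0]
contact_force: [-0.7, 1.2, -0.9]
grip_width: 0.0455
gripper_force: 50.0
time_s: 16.75
tool_pos: [0.396, -0.2521, 0.0717]
eef_rot: [0.0, 0.995, -0.1, 0.0]
contact_force: [-0.2, 0.4, -0.3]
grip_width: 0.0452
gripper_force: 50.0
time_s: 16.95
tool_pos: [0.3961, -0.2522, 0.0712]
eef_rot: [0.001, 0.995, -0.099, 0.0]
contact_force: [-2.0, 1.2, 6.9]
grip_width: 0.0453
gripper_force: 50.0
```

The lid is in contact with the mat. I'll release, rise, move away and check.

```bash
python3 -m creep '[0,0,0,0,0,0,-1, 0,0,0,0,0,0,-1, 0,0,0,0,0,0,-1, 0,0,0,0,0,0,-1, 0,0,0,0,0,0,-1, 0,0,0,0,0,0,-1]'; python3 -m creep '[0,0,0,0,0,-1,-1, 0,0,0,0,0,-3,-1, 0,0,0,0,0,-4,-1, 0,0,0,0,0,-4,-1, 0,0,0,0,4,-2,-1, 0,0,0,0,4,0,-1, 0,0,0,0,4,0,-1, 0,0,0,0,4,0,-1, 0,0,0,0,4,0,-1, 0,0,0,0,0,0,-1]'
python3 - <<'E'
from h import *
fitlid((.396,-.252,-.2),dz=-.019,win=30)
t,_=pose();print(t)
g=[cv2.resize(cv2.cvtColor(r.camera(n)["pixels"],cv2.COLOR_RGB2BGR)[a:a+180,b:b+200],None,fx=2,fy=2) for n,a,b in(("top",110,170),("scene",130,190))]
cv2.imwrite("pics/end.png",np.hstack(g))
E
```

```text
time_s: 17.55
tool_pos: [0.396, -0.2521, 0.0707]
eef_rot: [0.0, 0.995, -0.099, 0.0]
contact_force: [-0.0, -0.1, -0.2]
grip_width: 0.0877
gripper_force: 0.0
time_s: 18.55
tool_pos: [0.355, -0.4517, 0.2109]
eef_rot: [0.001, 0.995, -0.101, 0.0]
contact_force: [0.7, 1.0, -0.1]
grip_width: 0.0881
gripper_force: 0.0
top [ 0.3982 -0.2515 -0.1629] 0.099
scene [ 0.4264 -0.2535  0.3716] 1.687
[ 0.3561132  -0.44801209  0.21103636]
```

View pics/end.png

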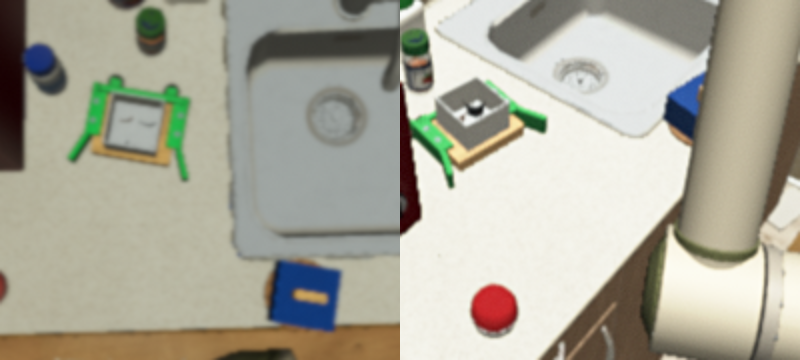

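The final view shows the lid sitting flat on the mat at left-panel (305,295), the tin home and open at (135,125), and the timer, salt and spice in place.

```bash
python3 -c "
from station import r
print(r.finish_job())"
```

```text
the job is handed in; nothing more can be done
None
```

I handed the job in at about 19 s of the 64 s allowed, with no verdict returned: the tin was home in the station to within about 2 mm, the lid stood flat on the mat within about 3 mm of its centre, and the timer, salt shaker and spice jar looked undisturbed in the last picture.

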